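# Close the watch leak tester and start the test

### The job

A watch is lying in the round chamber of the vacuum leak tester. Take the clear cover with the bar handle, set it on the chamber without dropping it, press it down until both its clip arms have snapped under the rim, and let go of it. Then start the test by pressing the big round key of the membrane keypad with the fingertips until it registers (a short moment at more than 6 N, never more than 25 N); press no other key, and leave the watch, the glass bell, the bottle and the dish where they are.

Things in the scene. Friction and masses are not known exactly. Their poses are not given: they have to be found in the camera images.
- tester: Vacuum leak tester for watches, fixed to the bench: grey box, 220 (x) x 320 (y) mm, flat top 70 mm above the bench. Origin: centre of its underside; z up. On the +y half of its top stands the open round steel chamber, on the -y half lies the keypad with a dark display at its +x end.
- chamber_rim (a point): Centre of the chamber's mouth, level with the rim's top, 117 mm above the bench; (0, 80, 117) mm in the tester's frame. Bore 92 mm wide, 44 mm deep. The rim is an outside flange 112 mm wide, 9 mm thick, its top outer edge chamfered (3 x 5 mm). The cover may go on at any yaw; its clips take about 10 to 16 N in all to press over the rim, then snap in and the plate rests on the rim.
- cover: Loose clear cover, 0.27 to 0.43 kg: round plate 120 mm wide, 8 mm thick, a tapered boss below it that enters the chamber (23 mm deep, 68 mm wide at the bottom, 88 at the top), a black bar handle above. It stands on its boss. Origin: centre of the boss's underside; z up. Two sprung steel clip arms hang at its edge at +x and -x (150 mm over all, hooks 2.5 mm, tabs 60 mm above the origin).
- cover_seat (a point): Centre of the underside of the cover's plate, 23 mm above the cover's origin. With the cover fully home it coincides with chamber_rim.
- cover_grip (a point): Centre of the cover's bar handle, 56 mm above the cover's origin. The bar is 84 mm long along the cover's x, 14 mm wide (y) and 14 mm high; 18 mm are free between it and the plate, with a 12 mm post at 34 mm either side of the middle. Grip it across its width, fingers along the cover's y.
- clip_a (a joint): Angle of the clip arm at the cover's +x side (rad): 0 hanging straight, as at the start and when snapped under the rim; it rises to about 0.1 to 0.15 while the hook rides over the rim.
- clip_b (a joint): The same for the clip arm at the cover's -x side.
- start_key: Start key: the big round key, 40 mm wide, with a triangle mark, on the keypad at (-50, -48) mm in the tester's frame. Origin: centre of its top face, 74 mm above the bench, 3 mm proud of the keypad; z up. It gives only 2 mm on a stiff spring (3 N to start, 9 N at its stop). It registers when a fingertip presses it with more than 6 N for 0.15 s; the membrane is harmed by more than 25 N.
- stop_key: Stop key, a 30 x 30 mm square key with a square mark, at (-50, -120) mm in the tester's frame. Origin: centre of its top face, 74 mm above the bench. Not to be pressed.
- up_key: Arrow key, 24 (x) x 30 (y) mm, at (8, -55) mm in the tester's frame. Origin: centre of its top face, 74 mm above the bench. Not to be pressed.
- down_key: Arrow key, 24 (x) x 30 (y) mm, at (8, -108) mm in the tester's frame. Origin: centre of its top face, 74 mm above the bench. Not to be pressed.
- watch: Steel watch head without strap, 40 mm wide, 11 mm thick, lying face up on a low support in the chamber, its top 28 mm below the rim. Origin: centre of its underside. Leave it.
- bell: Bystander: round glass dust bell with a knob on top, 112 mm wide, 92 mm high. Origin: centre of its underside.
- oil_bottle: Bystander: brown bottle with a white cap, 44 mm wide, 85 mm high. Origin: centre of its underside.
- parts_dish: Bystander: low open dish, 96 mm wide, 22 mm high. Origin: centre of its underside.

How it is judged:
By the outcome, as a careful person would: the job done as asked, in the order asked, and still so for the second after the job is handed in, with the robot touching nothing.
It also fails if it takes over 58 s, if anything falls off the work surface, if the arm or the gripper's body presses on something with over 40 N, if the wrist force passes 120 N, or if a joint passes its speed limit or range.

### The arm

A 6-joint arm with a two-finger parallel gripper is mounted at the origin on the work surface. World frame = base frame: x ahead of the robot, y to its left, z up, the work surface at z = 0. Lengths are in m, angles in degrees, forces in N, time in s.
With the tool pointing down it reaches from about 0.375 to 0.925 m from the base axis. Payload 5.7 kg.
Tool frame: the origin (TCP) lies midway between the tips of the shut fingers; the grasp point (between the pads) lies bot.pinch_z behind it (bot.pinch_z is the distance from the TCP to the grasp point, in m); z points along the fingers, y is the line along which they close (so a half turn about z gives the same grasp; the last joint's range is limited). The gripper opens to 85 mm and grips with 20 to 120 N. Pads are 22 mm wide; open, the fingers measure 114 mm over their backs; the gripper's body (76 mm by 85 mm) begins 54 mm behind the grasp point. The pads swing forward as they close: fully open they stand 13 mm farther back than shut.
Start: joints at [62.619, 20.558, 86.54, -0, 72.909, -6.595], TCP at [0.213, 0.561, 0.231] pointing down, gripper open.
Joint ranges: [-170.27, 170.27], [-57.76, 135], [12.27, 136.19], [-55.21, 235.2], [11.17, 155.16], [-170.74, 170.74]. Speed limits (degrees/s): [136.94, 136.94, 180, 180, 180, 180].

### API

Orientations are given as a 3x3 rotation matrix whose columns are the frame's x, y, z axes.
In Python, from rig import bot, vision, order gives the robot as it stands.
- The arm moves only by the tool step_arm, never from a script. Its argument "deltas" is a list of rows, each an object of numbers: "x", "y", "z": the shift along the tool's x, y, z in m; "spin": the turn about the tool's z in degrees; "hand": the finger opening in m, from 0 to 0.0854. In form: [{"x": .., "y": .., "z": .., "spin": .., "hand": ..}, ...]. A call has 1 to 20 rows; each row shifts and turns the commanded pose from where the row before left it, along the tool's axes as they then stand; what a row does not reach is not made up. A row lasts 1/12 s, in which the tool goes at most 41.7 mm and 7.16 degrees, less where a joint would pass 70% of its speed; a pose out of reach is approached as far as the arm can. A call is refused whole if a number of a shift passes 0.0417 or a number of a turn 7.16, either way. A call with a gripper value outside its range is refused whole. The fingers move at their own pace and stop on an object; "newtons" is the grip in N (left out, the last holds). Time passes only in rows, so rows that do not move let the fingers close. It gives the time, the measured TCP pose, the force, the opening and the grip force at its end, in the units of the state.
- bot.get_state(): the state, without advancing time (a new reading comes with each control period).
- vision.grab_frame(name): name is "side" or "top" or "wrist"; returns a dict with "pixels" (400x640x3 uint8, red, green, blue), "depth" (400x640 float32, m along the optical axis (not along the pixel's ray), 0 where there is no reading), "fx", "fy", "cx", "cy" (pixels), "world_to_cam" (4x4, takes a point from world to camera coordinates); the wrist camera has in their place "tool_from_camera" (4x4, takes a point from camera to tool coordinates, whose origin is the TCP and whose axes are the flange's). Camera axes: x right, y down, z forward; pixel columns grow to the right and rows downward; lengths in m; the calibration is good to about 2 mm. A picture is of the moment at which its call begins: read the wrist's pose just before it.
- order.sign_off(): hands the job in; it is judged then, once.
The state is a dict: "t": time; "q": joint angles; "qd": joint speeds; "joint_efforts": joint torques, N m; "tcp_pos": TCP position; "tool_rot": TCP orientation; "contact_force": force on the tool from outside, world axes, zero at the start; "ft_torque": the same for the moment, N m; "finger_gap": opening from 0.0 (shut) to 1.0 (fully open); "gripper_force": force on a finger pad.
Only numpy, scipy, OpenCV 4.12 (cv2) and the standard library are available. Lean on these libraries where they do the work, as an engineer would, in place of code of your own. Each camera call takes 0.05 s, during which the arm holds its last target. There are 200 camera calls.

## Working session

There is one attempt and no reset: what is moved stays moved. The work goes in short steps, Python scripts to look and compute and a tool call to move; the robot and the scene stay as the last step left them, time stands still between calls to the robot, and variables do not carry over. Pictures are saved under pics/ and viewed, at most 10 in all, crops included, and the job is handed in when it is done.

Besides the shell and the picture viewer there is one more tool, called as name(argument=value, ...), one argument or row to a line, values as JSON. step_arm: Moves the arm, as the interface text tells. Its arguments: {"type":"object","properties":{"deltas":{"type":"array","items":{"type":"object","properties":{"x":{"type":"number"},"y":{"type":"number"},"z":{"type":"number"},"spin":{"type":"number"},"hand":{"type":"number"}}}},"newtons":{"type":"number"}},"required":["deltas"]}

```bash
mkdir -p pics; ls; python3 - <<'E'
from rig import bot,vision
import cv2,numpy as np,pickle
s=bot.get_state();print(s,bot.pinch_z)
for n in("top","side"):
    f=vision.grab_frame(n);pickle.dump(f,open(f"pics/{n}0.pkl","wb"))
    cv2.imwrite(f"pics/{n}0.png",f["pixels"][:,:,::-1]);print(f["fx"],f["cx"],f["cy"],f["world_to_cam"])
E
```

```text
pics
{'t': 0.0, 'q': array([ 6.26194228e+01,  2.05987230e+01,  8.66008915e+01, -6.73843675e-06,
        7.29095202e+01, -6.59260874e+00]), 'qd': array([-0.08867593,  0.04777233, -0.05009254,  0.04168483, -0.03196243,
        0.04918741]), 'joint_efforts': array([-2.59739005e-03, -5.27622056e+01, -2.78622848e+01, -2.43946042e-04,
        1.28245668e-02, -3.77762990e-05]), 'tcp_pos': array([0.21260559, 0.56031376, 0.23043277]), 'tool_rot': array([[-9.34900141e-01,  3.54909790e-01, -8.75896860e-04],
       [ 3.54910803e-01,  9.34898637e-01, -1.69142369e-03],
       [ 2.18571953e-04, -1.89217751e-03, -9.99998186e-01]]), 'contact_force': array([-0.12449701, -0.57365611, -0.24033193]), 'ft_torque': array([-0.01254535, -0.03595951, -0.00725483]), 'gripper_force': 0.0, 'finger_gap': 1.0010697817753667} 0.0187
365.30661140208514 322.5469778012606 199.30121260982767 [[ 0.02508467 -0.99945899 -0.02127176  0.01156187]
 [-0.98457202 -0.02101385 -0.17371341  0.56074729]
 [ 0.17317243  0.02530112 -0.98456649  0.88732443]
 [ 0.          0.          0.          1.        ]]
369.1223354137011 315.7989028188153 196.14525655979034 [[ 0.76548498 -0.64345003  0.0021924  -0.41952259]
 [-0.40805572 -0.48807527 -0.77153941  0.29867642]
 [ 0.49751712  0.58970721 -0.63617775  0.85644968]
 [ 0.          0.          0.          1.        ]]
```

View pics/top0.png

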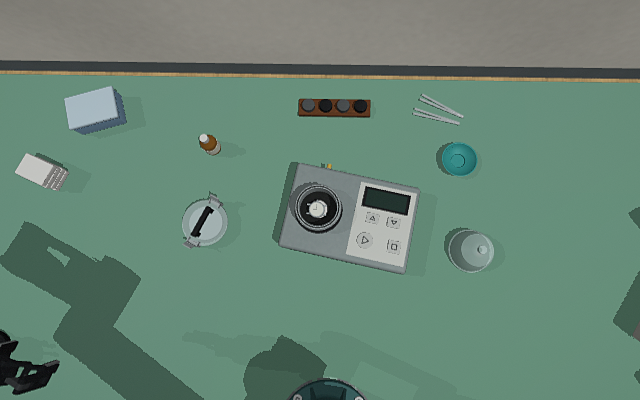

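View pics/side0.png

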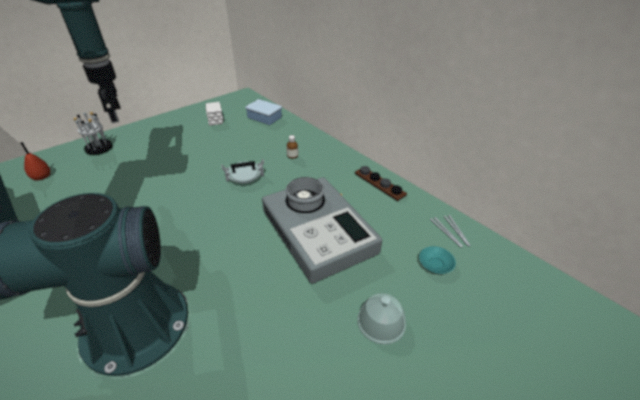

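The top picture shows the cover at about (204,222), with its bar running (193,238)-(212,206). The chamber is at (318,208) and the start key at (364,240). I'll enlarge both areas.

```bash
python3 - <<'E'
import cv2,pickle,numpy as np
f=pickle.load(open("pics/top0.pkl","rb"));p=f["pixels"][:,:,::-1]
a=cv2.resize(p[185:260,170:240],None,fx=5,fy=5,interpolation=cv2.INTER_CUBIC)
b=cv2.resize(p[155:280,270:425],None,fx=4,fy=4,interpolation=cv2.INTER_CUBIC)
c=np.zeros((500,155*4,3),np.uint8);cv2.imwrite("pics/b.png",b);cv2.imwrite("pics/a.png",cv2.resize(a,None,fx=1.6,fy=1.6))
E
```

```text
(no output)
```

View pics/a.png

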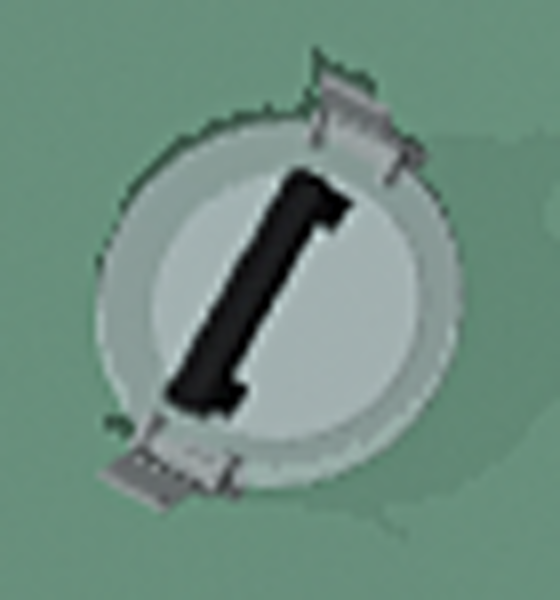

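View pics/b.png

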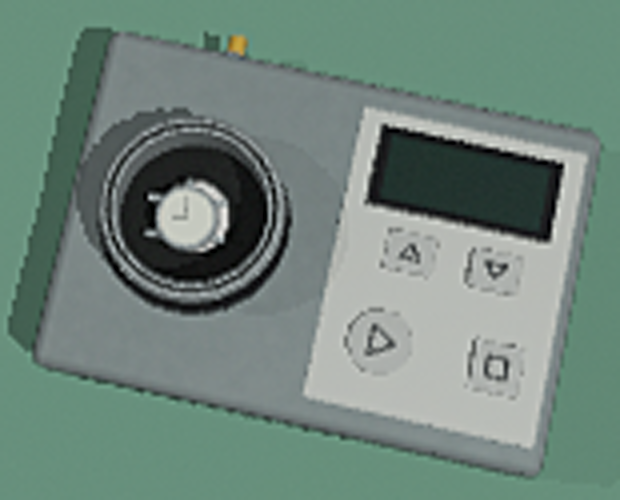

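```bash
cat > h.py <<'E'
import numpy as np,pickle
def ray(f,uv,z,T=None):
    """pixel -> world point at height z. T: cam->world 4x4"""
    if T is None:T=np.linalg.inv(f["world_to_cam"])
    d=T[:3,:3]@np.array([(uv[0]-f["cx"])/f["fx"],(uv[1]-f["cy"])/f["fy"],1]);o=T[:3,3]
    return o+d*(z-o[2])/d[2]
def wristT(s,f):
    T=np.eye(4);T[:3,:3]=s["tool_rot"];T[:3,3]=s["tcp_pos"];return T@f["tool_from_camera"]
E
python3 - <<'E'
from h import *
np.set_printoptions(precision=4,suppress=True)
f=pickle.load(open("pics/top0.pkl","rb"))
P=lambda x,y,s,ox,oy,z:ray(f,((x+.5)/s-.5+ox,(y+.5)/s-.5+oy),z)
a=lambda x,y,z:P(x,y,8,170,185,z);b=lambda x,y,z:P(x,y,4,270,155,z)
print("bar",a(188,400,.063),a(316,180,.063));print("plate",a(280,303,.031),a(97,303,.031),a(462,303,.031))
print("tabs",a(150,480,.06),a(352,105,.06))
print("rim",b(196,214,.117),"key",b(378,341,.074),"stop",b(496,368,.074),b(408,253,.074),b(494,270,.074))
c=[b(*q,.07) for q in((112,33),(600,130),(535,475),(35,365))];print(c,np.mean(c,0))
d=f["depth"];print(d[208,318],d[222,204],d[240,364])
E
```

```text
bar [0.4614 0.3459 0.063 ] [0.5318 0.3112 0.063 ]
plate [0.4958 0.3307 0.031 ] [0.4945 0.3907 0.031 ] [0.4972 0.2711 0.031 ]
tabs [0.4365 0.3569 0.06  ] [0.5567 0.3026 0.06  ]
rim [0.527  0.0316 0.117 ] key [ 0.4576 -0.0801  0.074 ] stop [ 0.443  -0.1516  0.074 ] [ 0.5121 -0.0982  0.074 ] [ 0.5027 -0.1509  0.074 ]
[array([0.6498, 0.0901, 0.07  ]), array([ 0.5928, -0.2185,  0.07  ]), array([ 0.3797, -0.1751,  0.07  ]), array([0.4382, 0.1297, 0.07  ])] [ 0.5151 -0.0435  0.07  ]
0.893779 0.92824304 0.8907669
```

step_arm(
  deltas=[
    {"x": -0.029,"y": -0.0096},
    {"x": -0.029,"y": -0.0096},
    {"x": -0.029,"y": -0.0096},
    {"x": -0.029,"y": -0.0096},
    {"x": -0.029,"y": -0.0096},
    {"x": -0.029,"y": -0.0096},
    {"x": -0.029,"y": -0.0096},
    {"x": -0.029,"y": -0.0096},
    {"x": -0.029,"y": -0.0096},
    {"x": -0.029,"y": -0.0096},
    {"x": -0.029,"y": -0.0096},
    {"x": -0.029,"y": -0.0096},
    {"spin": 4.5},
    {},
    {},
    {},
  ],
)

```text
invalid input
```

```bash
python3 - <<'E'
from rig import bot,vision
import cv2,numpy as np,pickle
np.set_printoptions(precision=4,suppress=True)
s=bot.get_state();f=vision.grab_frame("wrist");pickle.dump((s,f),open("pics/w1.pkl","wb"))
cv2.imwrite("pics/w1.png",f["pixels"][:,:,::-1]);print(s["t"],s["tcp_pos"],s["tool_rot"],f["tool_from_camera"])
E
```

```text
0.1 [0.2127 0.5604 0.2305] [[-0.9349  0.3549 -0.0007]
 [ 0.3549  0.9349 -0.0015]
 [ 0.0002 -0.0016 -1.    ]] [[ 0.0003 -0.9639 -0.2662  0.0679]
 [ 1.      0.0002  0.0003  0.0013]
 [-0.0002 -0.2662  0.9639 -0.1434]
 [ 0.      0.      0.      1.    ]]
```

View pics/w1.png

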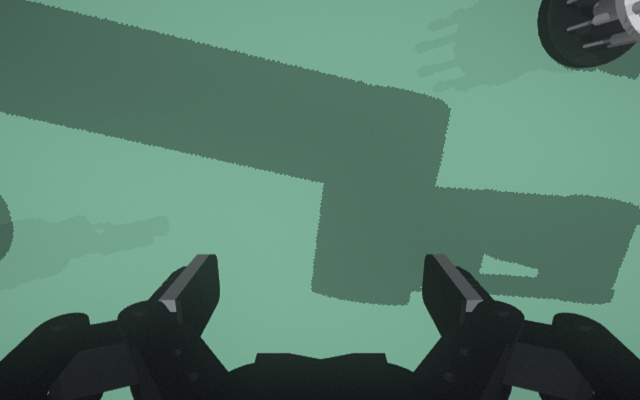

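The wrist picture shows only bench and arm shadow, because the move was refused. I'll resend it with every key in every row.

step_arm(
  deltas=[
    {"x": -0.029,"y": -0.0096,"z": 0,"spin": 0,"hand": 0.0854},
    {"x": -0.029,"y": -0.0096,"z": 0,"spin": 0,"hand": 0.0854},
    {"x": -0.029,"y": -0.0096,"z": 0,"spin": 0,"hand": 0.0854},
    {"x": -0.029,"y": -0.0096,"z": 0,"spin": 0,"hand": 0.0854},
    {"x": -0.029,"y": -0.0096,"z": 0,"spin": 0,"hand": 0.0854},
    {"x": -0.029,"y": -0.0096,"z": 0,"spin": 0,"hand": 0.0854},
    {"x": -0.029,"y": -0.0096,"z": 0,"spin": 0,"hand": 0.0854},
    {"x": -0.029,"y": -0.0096,"z": 0,"spin": 0,"hand": 0.0854},
    {"x": -0.029,"y": -0.0096,"z": 0,"spin": 0,"hand": 0.0854},
    {"x": -0.029,"y": -0.0096,"z": 0,"spin": 0,"hand": 0.0854},
    {"x": -0.029,"y": -0.0096,"z": 0,"spin": 0,"hand": 0.0854},
    {"x": -0.029,"y": -0.0096,"z": 0,"spin": 0,"hand": 0.0854},
    {"x": 0,"y": 0,"z": 0,"spin": 4.5,"hand": 0.0854},
    {"x": 0,"y": 0,"z": 0,"spin": 0,"hand": 0.0854},
    {"x": 0,"y": 0,"z": 0,"spin": 0,"hand": 0.0854},
  ],
)

```text
t: 1.4
tcp_pos: [0.4971, 0.3294, 0.2308]
tool_rot: [[-0.905, 0.426, -0.001], [0.426, 0.905, -0.0], [0.001, -0.001, -1.0]]
contact_force: [-0.7, -0.7, -0.3]
finger_gap: 1.0
gripper_force: 0.0
```

```bash
python3 - <<'E'
from rig import bot,vision
import cv2,numpy as np,pickle
np.set_printoptions(precision=4,suppress=True)
s=bot.get_state();f=vision.grab_frame("wrist");pickle.dump((s,f),open("pics/w2.pkl","wb"))
cv2.imwrite("pics/w2.png",f["pixels"][:,:,::-1]);print(s["t"],s["tcp_pos"],s["tool_rot"])
E
```

```text
1.4 [0.4971 0.3294 0.2308] [[-0.9046  0.4263 -0.0013]
 [ 0.4263  0.9046 -0.0003]
 [ 0.001  -0.0008 -1.    ]]
```

View pics/w2.png

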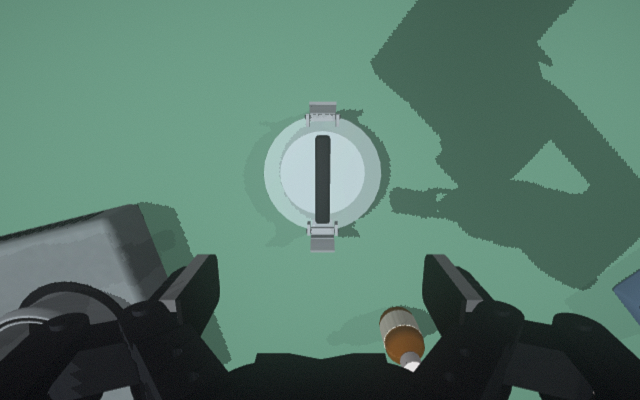

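The bar runs from (322.5,135) to (322.5,222), aligned with tool x, and the tabs are at (322,102) and (322,251).

```bash
python3 - <<'E'
from h import *
np.set_printoptions(precision=4,suppress=True)
s,f=pickle.load(open("pics/w2.pkl","rb"));T=wristT(s,f)
loc=lambda p:s["tool_rot"].T@(p-s["tcp_pos"])
for uv,z in(((322.5,135),.063),((322.5,223),.063),((322,102),.06),((322,251),.06),((322.5,173),.031)):
    p=ray(f,uv,z,T);print(p,loc(p))
g=f["pixels"].astype(int).sum(2)
for r in(140,160,200,220):
    c=[u for u in range(300,345) if g[r,u]<200];print(r,c[0],c[-1])
c=[v for v in range(110,240) if g[v,322]<200];print(c[0],c[-1]);print(f["depth"][180,322],f["fx"])
E
```

```text
[0.4586 0.3509 0.063 ] [0.0438 0.0031 0.1679]
[0.534  0.3155 0.063 ] [-0.0396  0.0033  0.1678]
[0.4326 0.3626 0.06  ] [0.0723 0.0026 0.1709]
[0.5614 0.3021 0.06  ] [-0.07    0.0028  0.1708]
[0.4954 0.3338 0.031 ] [0.0032 0.0034 0.1998]
140 316 329
160 316 328
200 316 328
220 316 328
136 222
0.31799847 341.50697618895094
```

step_arm(
  deltas=[
    {"x": 0.002,"y": 0.003,"z": 0.02,"spin": 0,"hand": 0.0854},
    {"x": 0,"y": 0,"z": 0.025,"spin": 0,"hand": 0.0854},
    {"x": 0,"y": 0,"z": 0.025,"spin": 0,"hand": 0.0854},
    {"x": 0,"y": 0,"z": 0.025,"spin": 0,"hand": 0.0854},
    {"x": 0,"y": 0,"z": 0.025,"spin": 0,"hand": 0.0854},
    {"x": 0,"y": 0,"z": 0.025,"spin": 0,"hand": 0.0854},
    {"x": 0,"y": 0,"z": 0.02,"spin": 0,"hand": 0.0854},
    {"x": 0,"y": 0,"z": 0.015,"spin": 0,"hand": 0.0854},
    {"x": 0,"y": 0,"z": 0.008,"spin": 0,"hand": 0.0854},
    {"x": 0,"y": 0,"z": 0.005,"spin": 0,"hand": 0.0854},
    {"x": 0,"y": 0,"z": 0,"spin": 0,"hand": 0.0854},
    {"x": 0,"y": 0,"z": 0,"spin": 0,"hand": 0.0854},
  ],
)

```text
t: 2.45
tcp_pos: [0.497, 0.3338, 0.0389]
tool_rot: [[-0.905, 0.426, 0.001], [0.426, 0.905, 0.0], [-0.001, 0.001, -1.0]]
contact_force: [-0.5, -0.5, 0.4]
finger_gap: 0.996
gripper_force: 0.0
```

step_arm(
  deltas=[
    {"x": 0,"y": 0,"z": 0,"spin": 0,"hand": 0.0},
    {"x": 0,"y": 0,"z": 0,"spin": 0,"hand": 0.0},
    {"x": 0,"y": 0,"z": 0,"spin": 0,"hand": 0.0},
    {"x": 0,"y": 0,"z": 0,"spin": 0,"hand": 0.0},
    {"x": 0,"y": 0,"z": 0,"spin": 0,"hand": 0.0},
    {"x": 0,"y": 0,"z": 0,"spin": 0,"hand": 0.0},
    {"x": 0,"y": 0,"z": 0,"spin": 0,"hand": 0.0},
    {"x": 0,"y": 0,"z": 0,"spin": 0,"hand": 0.0},
    {"x": 0,"y": 0,"z": 0,"spin": 0,"hand": 0.0},
    {"x": 0,"y": 0,"z": 0,"spin": 0,"hand": 0.0},
    {"x": 0,"y": 0,"z": 0,"spin": 0,"hand": 0.0},
    {"x": 0,"y": 0,"z": 0,"spin": 0,"hand": 0.0},
  ],
  newtons=70,
)

```text
t: 3.45
tcp_pos: [0.4968, 0.3331, 0.0384]
tool_rot: [[-0.904, 0.427, -0.0], [0.427, 0.904, -0.0], [-0.0, -0.0, -1.0]]
contact_force: [-0.6, -1.9, 6.1]
finger_gap: 0.149
gripper_force: 69.1
```

step_arm(
  deltas=[
    {"x": 0,"y": 0,"z": -0.003,"spin": 0,"hand": 0.0},
    {"x": 0,"y": 0,"z": -0.008,"spin": 0,"hand": 0.0},
    {"x": 0,"y": 0,"z": -0.016,"spin": 0,"hand": 0.0},
    {"x": 0,"y": 0,"z": -0.022,"spin": 0,"hand": 0.0},
    {"x": 0,"y": 0,"z": -0.025,"spin": 0,"hand": 0.0},
    {"x": 0,"y": 0,"z": -0.025,"spin": 0,"hand": 0.0},
    {"x": 0,"y": 0,"z": -0.025,"spin": 0,"hand": 0.0},
    {"x": 0,"y": 0,"z": -0.025,"spin": 0,"hand": 0.0},
    {"x": 0,"y": 0,"z": -0.017,"spin": 0,"hand": 0.0},
    {"x": 0,"y": 0,"z": -0.01,"spin": 0,"hand": 0.0},
    {"x": 0,"y": 0,"z": -0.004,"spin": 0,"hand": 0.0},
  ],
)

```text
t: 4.37
tcp_pos: [0.4975, 0.3338, 0.2201]
tool_rot: [[-0.904, 0.427, 0.002], [0.427, 0.904, 0.001], [-0.002, 0.002, -1.0]]
contact_force: [0.6, 0.2, -3.4]
finger_gap: 0.147
gripper_force: 68.5
```

step_arm(
  deltas=[
    {"x": -0.008,"y": -0.004,"z": 0,"spin": 0,"hand": 0.0},
    {"x": -0.014,"y": -0.008,"z": 0,"spin": 0,"hand": 0.0},
    {"x": -0.02,"y": -0.0105,"z": 0,"spin": 0,"hand": 0.0},
    {"x": -0.02,"y": -0.0105,"z": 0,"spin": 0,"hand": 0.0},
    {"x": -0.02,"y": -0.0105,"z": 0,"spin": 0,"hand": 0.0},
    {"x": -0.02,"y": -0.0105,"z": 0,"spin": 0,"hand": 0.0},
    {"x": -0.02,"y": -0.0105,"z": 0,"spin": 0,"hand": 0.0},
    {"x": -0.02,"y": -0.0105,"z": 0,"spin": 0,"hand": 0.0},
    {"x": -0.02,"y": -0.0105,"z": 0,"spin": 0,"hand": 0.0},
    {"x": -0.02,"y": -0.0105,"z": 0,"spin": 0,"hand": 0.0},
    {"x": -0.015,"y": -0.008,"z": 0,"spin": 0,"hand": 0.0},
    {"x": -0.008,"y": -0.004,"z": 0,"spin": 0,"hand": 0.0},
    {"x": 0,"y": 0,"z": 0,"spin": 0,"hand": 0.0},
    {"x": 0,"y": 0,"z": 0,"spin": 0,"hand": 0.0},
    {"x": 0,"y": 0,"z": 0,"spin": 0,"hand": 0.0},
  ],
)

```text
t: 5.62
tcp_pos: [0.6351, 0.1489, 0.2178]
tool_rot: [[-0.904, 0.427, -0.002], [0.427, 0.904, 0.0], [0.002, -0.0, -1.0]]
contact_force: [-0.3, 0.6, -3.1]
finger_gap: 0.149
gripper_force: 68.4
```

```bash
python3 - <<'E'
from rig import bot,vision
import cv2,numpy as np,pickle
np.set_printoptions(precision=4,suppress=True)
s=bot.get_state();f=vision.grab_frame("wrist");pickle.dump((s,f),open("pics/w3.pkl","wb"))
cv2.imwrite("pics/w3.png",f["pixels"][:,:,::-1]);print(s["t"],s["tcp_pos"],s["tool_rot"])
E
```

```text
5.6167 [0.6351 0.1489 0.2178] [[-0.9044  0.4267 -0.0016]
 [ 0.4267  0.9044  0.0005]
 [ 0.0016 -0.0003 -1.    ]]
```

View pics/w3.png

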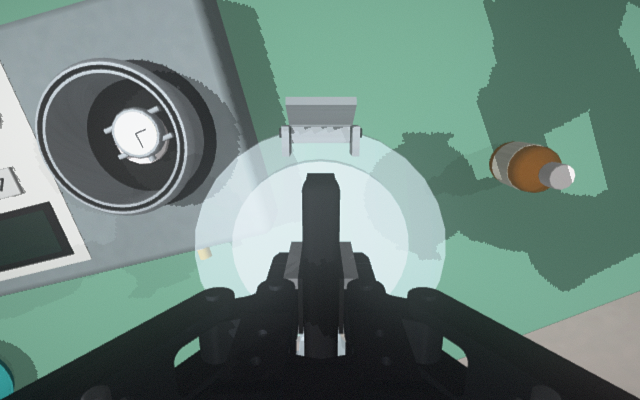

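The rim's ring is centred near (112,137), and the cover hangs level in the hand with the far bar end at (320,174) and the tab at (320,97). I'll fit the rim using depth.

```bash
python3 - <<'E'
from h import *
import cv2
np.set_printoptions(precision=4,suppress=True)
s,f=pickle.load(open("pics/w3.pkl","rb"));T=wristT(s,f);loc=lambda p:s["tool_rot"].T@(p-s["tcp_pos"])
def cloud(f,T):
    d=f["depth"];v,u=np.mgrid[:400,:640]
    P=np.stack([(u-f["cx"])/f["fx"]*d,(v-f["cy"])/f["fy"]*d,d],-1)
    return P@T[:3,:3].T+T[:3,3]
def fit(p):
    for _ in range(4):
        A=np.c_[2*p[:,:2],np.ones(len(p))];c=np.linalg.lstsq(A,(p[:,:2]**2).sum(1),rcond=None)[0]
        r=np.sqrt(c[2]+c[0]**2+c[1]**2);e=np.linalg.norm(p[:,:2]-c[:2],axis=1)-r
        p=p[abs(e)<2.5*e.std()+1e-4]
    return c[:2],r,e.std(),len(p)
for nm,W,box in(("wrist",cloud(f,T),(slice(40,230),slice(20,210))),):
    W=W[box];z=W[...,2]
    for zz in(.113,.115,.117,.119):print(nm,zz,((z>zz-.001)&(z<zz+.001)).sum())
    m=(z>.114)&(z<.121);print(z[m].mean());print(fit(W[m]))
ft=pickle.load(open("pics/top0.pkl","rb"));W=cloud(ft,np.linalg.inv(ft["world_to_cam"]))[180:240,285:350];m=(W[...,2]>.113)&(W[...,2]<.122)
print("top",m.sum(),W[m][:,2].mean(),fit(W[m]))
# bright ring in wrist image
g=cv2.cvtColor(f["pixels"],cv2.COLOR_RGB2GRAY);
hs=s["tcp_pos"][2]
# pixel extents of ring (outer chamfer/top edge) read by eye, plane .117
pts=[ray(f,q,.117,T) for q in((37,140),(57,74),(113,59),(165,90),(187,150),(165,205),(130,213),(80,195))];print("eye",fit(np.array(pts)))
p=ray(f,(320.5,174),hs+.025,T);print("bar end",loc(p));p=ray(f,(320.5,97),hs+.022,T);print("tab end",loc(p))
for c in((113,145),):print("tcp->",c)
E
```

```text
wrist 0.113 749
wrist 0.115 918
wrist 0.117 2842
wrist 0.119 2384
0.11746138302965922
(array([0.5328, 0.0372]), np.float64(0.04990398565295583), np.float64(0.0025955882913804617), 6161)
top 514 0.11684020005833293 (array([0.5307, 0.0345]), np.float64(0.05050797250208813), np.float64(0.002750904484423081), 514)
eye (array([0.5323, 0.0372]), np.float64(0.053481324335574815), np.float64(0.0016858198004821427), 8)
bar end [ 0.0452  0.0013 -0.0249]
tab end [ 0.0713  0.0013 -0.0219]
tcp-> (113, 145)
```

step_arm(
  deltas=[
    {"x": 0.003,"y": -0.008,"z": 0,"spin": 0,"hand": 0.0},
    {"x": 0.004,"y": -0.014,"z": 0,"spin": 0,"hand": 0.0},
    {"x": 0.006,"y": -0.02,"z": 0,"spin": 0,"hand": 0.0},
    {"x": 0.006,"y": -0.02,"z": 0,"spin": 0,"hand": 0.0},
    {"x": 0.006,"y": -0.02,"z": 0,"spin": 0,"hand": 0.0},
    {"x": 0.006,"y": -0.02,"z": 0,"spin": 0,"hand": 0.0},
    {"x": 0.005,"y": -0.02,"z": 0,"spin": 0,"hand": 0.0},
    {"x": 0.004,"y": -0.014,"z": 0,"spin": 0,"hand": 0.0},
    {"x": 0.004,"y": -0.0108,"z": 0,"spin": 0,"hand": 0.0},
    {"x": 0,"y": 0,"z": 0.01,"spin": 0,"hand": 0.0},
    {"x": 0,"y": 0,"z": 0.015,"spin": 0,"hand": 0.0},
    {"x": 0,"y": 0,"z": 0.015,"spin": 0,"hand": 0.0},
    {"x": 0,"y": 0,"z": 0.012,"spin": 0,"hand": 0.0},
    {"x": 0,"y": 0,"z": 0.005,"spin": 0,"hand": 0.0},
    {"x": 0,"y": 0,"z": 0,"spin": 0,"hand": 0.0},
    {"x": 0,"y": 0,"z": 0,"spin": 0,"hand": 0.0},
  ],
)

```text
t: 7.0
tcp_pos: [0.5338, 0.0345, 0.1612]
tool_rot: [[-0.904, 0.427, -0.0], [0.427, 0.904, 0.0], [0.0, -0.0, -1.0]]
contact_force: [0.3, -0.3, -3.0]
finger_gap: 0.148
gripper_force: 68.4
```

```bash
python3 - <<'E'
from rig import bot,vision
import cv2,numpy as np,pickle
np.set_printoptions(precision=4,suppress=True)
s=bot.get_state();f=vision.grab_frame("wrist");t=vision.grab_frame("top");sd=vision.grab_frame("side");pickle.dump((s,f,t,sd),open("pics/w4.pkl","wb"))
print(s["t"],s["tcp_pos"],s["contact_force"])
a=f["pixels"][:,:,::-1];r=lambda i:cv2.resize(i,(400,300),interpolation=cv2.INTER_CUBIC)
a2=cv2.resize(a[:,130:510],(400,420));b=cv2.resize(sd["pixels"][150:255,250:350,::-1],(400,420),interpolation=cv2.INTER_CUBIC)
cv2.imwrite("pics/w4.png",np.hstack([a2,b]))
E
```

```text
7.0 [0.5338 0.0345 0.1612] [ 0.3135 -0.269  -2.9867]
```

View pics/w4.png

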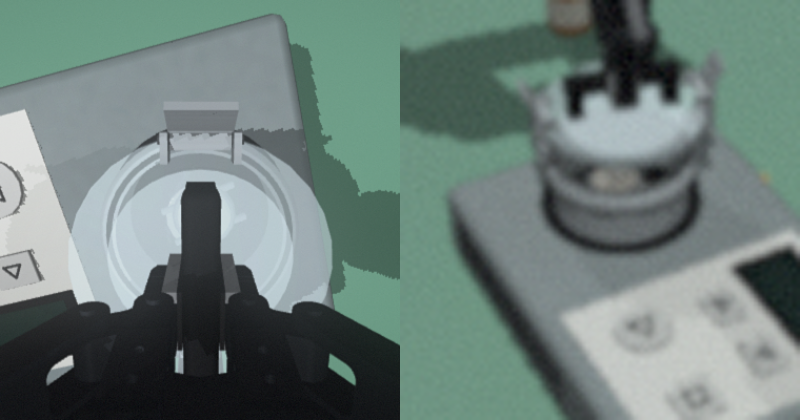

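Left panel: the rim ring seen through the plate spans columns 105 to 297 and the plate 68 to 333, so both centre at about 201 and are aligned in tool y. The side view shows the cover level above the chamber. I'll lower slowly and watch the forces.

step_arm(
  deltas=[
    {"x": 0,"y": 0,"z": 0.004,"spin": 0,"hand": 0.0},
    {"x": 0,"y": 0,"z": 0.004,"spin": 0,"hand": 0.0},
    {"x": 0,"y": 0,"z": 0.004,"spin": 0,"hand": 0.0},
    {"x": 0,"y": 0,"z": 0.003,"spin": 0,"hand": 0.0},
    {"x": 0,"y": 0,"z": 0,"spin": 0,"hand": 0.0},
    {"x": 0,"y": 0,"z": 0,"spin": 0,"hand": 0.0},
  ],
)

```text
t: 7.65
tcp_pos: [0.5325, 0.0343, 0.1457]
tool_rot: [[-0.904, 0.427, -0.002], [0.427, 0.904, 0.0], [0.002, -0.001, -1.0]]
contact_force: [-3.6, 0.3, -2.7]
finger_gap: 0.151
gripper_force: 68.7
```

step_arm(
  deltas=[
    {"x": 0,"y": 0,"z": 0.002,"spin": 0,"hand": 0.0},
    {"x": 0,"y": 0,"z": 0.002,"spin": 0,"hand": 0.0},
    {"x": 0,"y": 0,"z": 0,"spin": 0,"hand": 0.0},
  ],
)

```text
t: 7.9
tcp_pos: [0.5336, 0.0343, 0.1425]
tool_rot: [[-0.904, 0.427, 0.0], [0.427, 0.904, 0.0], [0.0, 0.0, -1.0]]
contact_force: [-2.4, 1.1, 0.9]
finger_gap: 0.153
gripper_force: 69.1
```

step_arm(
  deltas=[
    {"x": 0.001,"y": 0,"z": -0.002,"spin": 0,"hand": 0.0},
    {"x": 0.001,"y": 0,"z": 0,"spin": 0,"hand": 0.0},
    {"x": 0,"y": 0,"z": 0.002,"spin": 0,"hand": 0.0},
    {"x": 0,"y": 0,"z": 0,"spin": 0,"hand": 0.0},
    {"x": 0,"y": 0,"z": 0,"spin": 0,"hand": 0.0},
  ],
)

```text
t: 8.32
tcp_pos: [0.5326, 0.0349, 0.1428]
tool_rot: [[-0.904, 0.427, 0.002], [0.427, 0.904, -0.0], [-0.002, 0.001, -1.0]]
contact_force: [-0.6, -0.5, 3.6]
finger_gap: 0.149
gripper_force: 69.4
```

step_arm(
  deltas=[
    {"x": 0,"y": 0,"z": 0.002,"spin": 0,"hand": 0.0},
    {"x": 0,"y": 0,"z": 0.002,"spin": 0,"hand": 0.0},
    {"x": 0,"y": 0,"z": 0,"spin": 0,"hand": 0.0},
  ],
)

```text
t: 8.57
tcp_pos: [0.533, 0.0349, 0.139]
tool_rot: [[-0.904, 0.427, 0.002], [0.427, 0.904, -0.0], [-0.002, 0.001, -1.0]]
contact_force: [-0.5, 0.9, 4.7]
finger_gap: 0.148
gripper_force: 69.6
```

step_arm(
  deltas=[
    {"x": 0,"y": 0,"z": 0.002,"spin": 0,"hand": 0.0},
    {"x": 0,"y": 0,"z": 0.002,"spin": 0,"hand": 0.0},
    {"x": 0,"y": 0,"z": 0,"spin": 0,"hand": 0.0},
  ],
)

```text
t: 8.82
tcp_pos: [0.5311, 0.0349, 0.1333]
tool_rot: [[-0.904, 0.427, -0.002], [0.427, 0.904, -0.0], [0.001, -0.001, -1.0]]
contact_force: [-1.0, 0.3, -4.1]
finger_gap: 0.154
gripper_force: 70.5
```

step_arm(
  deltas=[
    {"x": 0,"y": 0,"z": 0.001,"spin": 0,"hand": 0.0},
    {"x": 0,"y": 0,"z": 0.001,"spin": 0,"hand": 0.0},
    {"x": 0,"y": 0,"z": 0,"spin": 0,"hand": 0.0},
    {"x": 0,"y": 0,"z": 0,"spin": 0,"hand": 0.0},
  ],
)

```text
t: 9.15
tcp_pos: [0.5315, 0.0348, 0.1324]
tool_rot: [[-0.904, 0.427, -0.001], [0.427, 0.904, -0.0], [0.0, -0.001, -1.0]]
contact_force: [-2.7, -0.8, 2.7]
finger_gap: 0.146
gripper_force: 71.3
```

```bash
python3 - <<'E'
from rig import bot
for k in("t","tcp_pos","contact_force","ft_torque"):print(bot.get_state()[k])
E
```

```text
9.15
[0.53151167 0.03482855 0.13237864]
[-2.74740843 -0.7932185   2.71479724]
[-0.02652582  0.23626023  0.04651093]
```

step_arm(
  deltas=[
    {"x": 0,"y": 0,"z": 0.001,"spin": 0,"hand": 0.0},
    {"x": 0,"y": 0,"z": 0.001,"spin": 0,"hand": 0.0},
    {"x": 0,"y": 0,"z": 0,"spin": 0,"hand": 0.0},
    {"x": 0,"y": 0,"z": 0,"spin": 0,"hand": 0.0},
  ],
)

```text
t: 9.48
tcp_pos: [0.5316, 0.0348, 0.1323]
tool_rot: [[-0.904, 0.427, 0.0], [0.427, 0.904, -0.001], [-0.001, -0.0, -1.0]]
contact_force: [-8.3, -0.9, 20.8]
finger_gap: 0.149
gripper_force: 73.9
```

It has hit a hard stop at z = 0.1323, against 0.1324 predicted for fully home. I'll tug up gently to check the latch, then release.

step_arm(
  deltas=[
    {"x": 0,"y": 0,"z": -0.002,"spin": 0,"hand": 0.0},
    {"x": 0,"y": 0,"z": -0.0015,"spin": 0,"hand": 0.0},
    {"x": 0,"y": 0,"z": 0,"spin": 0,"hand": 0.0},
    {"x": 0,"y": 0,"z": 0,"spin": 0,"hand": 0.0},
  ],
)

```text
t: 9.82
tcp_pos: [0.5317, 0.035, 0.1334]
tool_rot: [[-0.904, 0.427, -0.001], [0.427, 0.904, -0.0], [0.001, -0.0, -1.0]]
contact_force: [0.1, -0.2, -3.8]
finger_gap: 0.149
gripper_force: 70.5
```

step_arm(
  deltas=[
    {"x": 0,"y": 0,"z": -0.001,"spin": 0,"hand": 0.0},
    {"x": 0,"y": 0,"z": 0,"spin": 0,"hand": 0.0},
    {"x": 0,"y": 0,"z": 0,"spin": 0,"hand": 0.0},
  ],
)

```text
t: 10.07
tcp_pos: [0.5313, 0.035, 0.1336]
tool_rot: [[-0.904, 0.427, -0.002], [0.427, 0.904, 0.0], [0.002, -0.001, -1.0]]
contact_force: [3.7, -0.6, -20.1]
finger_gap: 0.149
gripper_force: 68.8
```

Latched: it holds against 17 N upward. Easing back down, opening and rising.

step_arm(
  deltas=[
    {"x": 0,"y": 0,"z": 0.0015,"spin": 0,"hand": 0.0},
    {"x": 0,"y": 0,"z": 0,"spin": 0,"hand": 0.0},
    {"x": 0,"y": 0,"z": 0,"spin": 0,"hand": 0.085},
    {"x": 0,"y": 0,"z": 0,"spin": 0,"hand": 0.085},
    {"x": 0,"y": 0,"z": 0,"spin": 0,"hand": 0.085},
    {"x": 0,"y": 0,"z": 0,"spin": 0,"hand": 0.085},
    {"x": 0,"y": 0,"z": 0,"spin": 0,"hand": 0.085},
    {"x": 0,"y": 0,"z": 0,"spin": 0,"hand": 0.085},
    {"x": 0,"y": 0,"z": 0,"spin": 0,"hand": 0.085},
    {"x": 0,"y": 0,"z": 0,"spin": 0,"hand": 0.085},
    {"x": 0,"y": 0,"z": -0.005,"spin": 0,"hand": 0.085},
    {"x": 0,"y": 0,"z": -0.015,"spin": 0,"hand": 0.085},
    {"x": 0,"y": 0,"z": -0.025,"spin": 0,"hand": 0.085},
    {"x": 0,"y": 0,"z": -0.025,"spin": 0,"hand": 0.085},
    {"x": 0,"y": 0,"z": -0.02,"spin": 0,"hand": 0.085},
    {"x": 0,"y": 0,"z": -0.01,"spin": 0,"hand": 0.085},
  ],
)

```text
t: 11.4
tcp_pos: [0.5332, 0.0349, 0.2363]
tool_rot: [[-0.904, 0.427, 0.004], [0.427, 0.904, -0.0], [-0.004, 0.001, -1.0]]
contact_force: [0.2, 0.5, -0.1]
finger_gap: 0.994
gripper_force: 0.0
```

step_arm(
  deltas=[
    {"x": 0.001,"y": -0.008,"z": 0,"spin": 0,"hand": 0.0},
    {"x": 0.002,"y": -0.016,"z": 0,"spin": 0,"hand": 0.0},
    {"x": 0.0025,"y": -0.02,"z": 0,"spin": 0,"hand": 0.0},
    {"x": 0.0025,"y": -0.02,"z": 0,"spin": 0,"hand": 0.0},
    {"x": 0.0025,"y": -0.02,"z": 0,"spin": 0,"hand": 0.0},
    {"x": 0.0025,"y": -0.02,"z": 0,"spin": 0,"hand": 0.0},
    {"x": 0.002,"y": -0.016,"z": 0,"spin": 0,"hand": 0.0},
    {"x": 0.001,"y": -0.011,"z": 0,"spin": 0,"hand": 0.0},
    {"x": 0.001,"y": -0.006,"z": 0,"spin": 0,"hand": 0.0},
    {"x": 0,"y": 0,"z": 0,"spin": 0,"hand": 0.0},
    {"x": 0,"y": 0,"z": 0,"spin": 0,"hand": 0.0},
    {"x": 0,"y": 0,"z": 0,"spin": 0,"hand": 0.0},
  ],
)

```text
t: 12.4
tcp_pos: [0.4582, -0.0812, 0.2332]
tool_rot: [[-0.904, 0.427, 0.0], [0.427, 0.904, 0.0], [0.0, 0.0, -1.0]]
contact_force: [0.6, 0.1, -0.9]
finger_gap: -0.004
gripper_force: 0.0
```

```bash
python3 - <<'E'
from rig import bot,vision
import cv2,numpy as np,pickle
np.set_printoptions(precision=4,suppress=True)
s=bot.get_state();f=vision.grab_frame("wrist");sd=vision.grab_frame("side");pickle.dump((s,f,sd),open("pics/w5.pkl","wb"))
print(s["t"],s["tcp_pos"],s["finger_gap"],s["contact_force"])
a=f["pixels"][:,:,::-1];b=cv2.resize(sd["pixels"][150:250,245:345,::-1],(400,400),interpolation=cv2.INTER_CUBIC)
cv2.imwrite("pics/w5.png",np.hstack([a[:,130:530],b]))
E
```

```text
12.4 [ 0.4582 -0.0812  0.2332] -0.00429305333118356 [ 0.5795  0.0507 -0.8984]
```

View pics/w5.png

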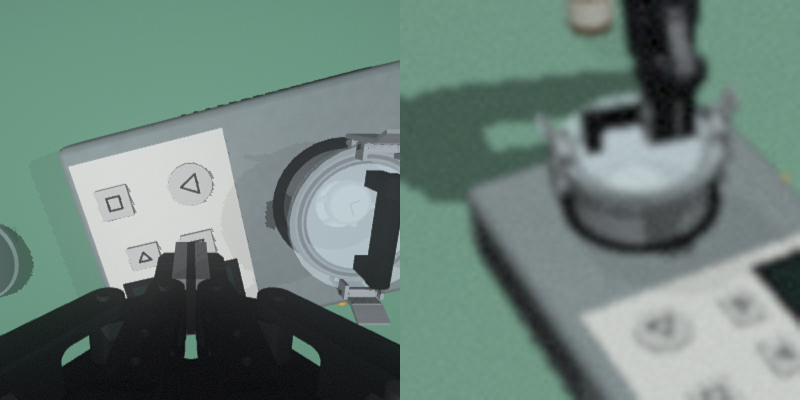

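The start key is at (320.5,184.5) in the full wrist image, and the cover sits flush on the chamber in both views.

```bash
python3 - <<'E'
from h import *
np.set_printoptions(precision=4,suppress=True)
s,f,_=pickle.load(open("pics/w5.pkl","rb"));T=wristT(s,f)
for uv in((320.5,184.5),(244.5,204)):
    p=ray(f,uv,.074,T);print(p,s["tool_rot"].T@(p-s["tcp_pos"]))
E
```

```text
[ 0.4586 -0.0798  0.074 ] [0.0003 0.0013 0.1592]
[ 0.4453 -0.151   0.074 ] [-0.0181 -0.0686  0.1591]
```

step_arm(
  deltas=[
    {"x": 0,"y": 0.0005,"z": 0.015,"spin": 0,"hand": 0.0},
    {"x": 0,"y": 0,"z": 0.025,"spin": 0,"hand": 0.0},
    {"x": 0,"y": 0,"z": 0.03,"spin": 0,"hand": 0.0},
    {"x": 0,"y": 0,"z": 0.03,"spin": 0,"hand": 0.0},
    {"x": 0,"y": 0,"z": 0.025,"spin": 0,"hand": 0.0},
    {"x": 0,"y": 0,"z": 0.015,"spin": 0,"hand": 0.0},
    {"x": 0,"y": 0,"z": 0.008,"spin": 0,"hand": 0.0},
    {"x": 0,"y": 0,"z": 0.004,"spin": 0,"hand": 0.0},
    {"x": 0,"y": 0,"z": 0,"spin": 0,"hand": 0.0},
    {"x": 0,"y": 0,"z": 0,"spin": 0,"hand": 0.0},
  ],
)

```text
t: 13.33
tcp_pos: [0.4589, -0.0813, 0.082]
tool_rot: [[-0.904, 0.427, 0.001], [0.427, 0.904, -0.0], [-0.001, 0.0, -1.0]]
contact_force: [0.1, 0.2, -0.1]
finger_gap: -0.005
gripper_force: 0.0
```

step_arm(
  deltas=[
    {"x": 0,"y": 0,"z": 0.003,"spin": 0,"hand": 0.0},
    {"x": 0,"y": 0,"z": 0.003,"spin": 0,"hand": 0.0},
    {"x": 0,"y": 0,"z": 0.002,"spin": 0,"hand": 0.0},
    {"x": 0,"y": 0,"z": 0,"spin": 0,"hand": 0.0},
    {"x": 0,"y": 0,"z": 0,"spin": 0,"hand": 0.0},
  ],
)

```text
t: 13.75
tcp_pos: [0.4587, -0.0814, 0.0737]
tool_rot: [[-0.904, 0.427, 0.001], [0.427, 0.904, -0.0], [-0.001, 0.0, -1.0]]
contact_force: [1.2, -0.1, 4.1]
finger_gap: 0.001
gripper_force: 1.9
```

step_arm(
  deltas=[
    {"x": 0,"y": 0,"z": 0.001,"spin": 0,"hand": 0.0},
    {"x": 0,"y": 0,"z": 0,"spin": 0,"hand": 0.0},
    {"x": 0,"y": 0,"z": 0,"spin": 0,"hand": 0.0},
  ],
)

```text
t: 14.0
tcp_pos: [0.4586, -0.0814, 0.0728]
tool_rot: [[-0.904, 0.427, 0.001], [0.427, 0.904, -0.0], [-0.001, 0.0, -1.0]]
contact_force: [-0.4, -0.1, 6.2]
finger_gap: 0.002
gripper_force: 3.2
```

step_arm(
  deltas=[
    {"x": 0,"y": 0,"z": 0.001,"spin": 0,"hand": 0.0},
    {"x": 0,"y": 0,"z": 0.0005,"spin": 0,"hand": 0.0},
    {"x": 0,"y": 0,"z": 0,"spin": 0,"hand": 0.0},
  ],
)

```text
t: 14.25
tcp_pos: [0.4587, -0.0814, 0.072]
tool_rot: [[-0.904, 0.427, 0.001], [0.427, 0.904, -0.001], [-0.001, 0.0, -1.0]]
contact_force: [-2.2, 1.0, 15.2]
finger_gap: 0.001
gripper_force: 7.8
```

step_arm(
  deltas=[
    {"x": 0,"y": 0,"z": 0,"spin": 0,"hand": 0.0},
    {"x": 0,"y": 0,"z": 0,"spin": 0,"hand": 0.0},
    {"x": 0,"y": 0,"z": 0,"spin": 0,"hand": 0.0},
    {"x": 0,"y": 0,"z": 0,"spin": 0,"hand": 0.0},
  ],
)

```text
t: 14.58
tcp_pos: [0.4587, -0.0814, 0.072]
tool_rot: [[-0.904, 0.427, 0.001], [0.427, 0.904, -0.001], [-0.002, 0.0, -1.0]]
contact_force: [-2.7, 1.1, 15.3]
finger_gap: 0.001
gripper_force: 7.8
```

step_arm(
  deltas=[
    {"x": 0,"y": 0,"z": -0.005,"spin": 0,"hand": 0.0},
    {"x": 0,"y": 0,"z": -0.02,"spin": 0,"hand": 0.0},
    {"x": 0,"y": 0,"z": -0.03,"spin": 0,"hand": 0.0},
    {"x": 0,"y": 0,"z": -0.03,"spin": 0,"hand": 0.0},
    {"x": 0,"y": 0,"z": -0.03,"spin": 0,"hand": 0.0},
    {"x": 0,"y": 0,"z": -0.02,"spin": 0,"hand": 0.0},
    {"x": 0,"y": 0,"z": 0,"spin": 0,"hand": 0.0},
    {"x": 0,"y": 0,"z": 0,"spin": 0,"hand": 0.0},
  ],
)

```text
t: 15.25
tcp_pos: [0.4586, -0.0814, 0.2066]
tool_rot: [[-0.904, 0.427, 0.002], [0.427, 0.904, -0.001], [-0.002, 0.0, -1.0]]
contact_force: [-0.4, 0.6, -0.5]
finger_gap: 0.0
gripper_force: 0.0
```

```bash
python3 - <<'E'
from rig import bot,vision
import cv2,numpy as np
s=bot.get_state();sd=vision.grab_frame("side");t=vision.grab_frame("top")
print(s["t"],s["tcp_pos"],s["contact_force"])
r=lambda i:cv2.resize(i,(400,400),interpolation=cv2.INTER_CUBIC)
cv2.imwrite("pics/e.png",np.hstack([r(sd["pixels"][165:285,260:380,::-1]),r(t["pixels"][145:285,285:425,::-1])]))
E
```

```text
15.25 [ 0.45864778 -0.08139692  0.20663267] [-0.42971417  0.60343271 -0.54312661]
```

View pics/e.png

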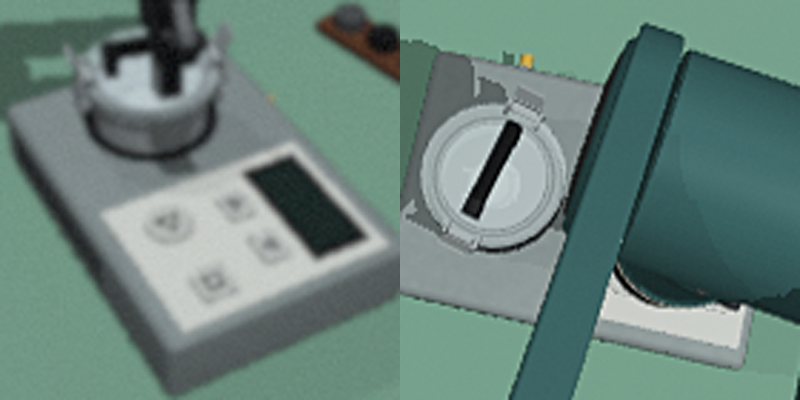

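The cover sits concentric on the chamber, centred at (495,175) in the right panel, with both clips straight. The tool is clear.

```bash
python3 -c "
from rig import order
print(order.sign_off())"
```

```text
the job is handed in; nothing more can be done
None
```

The cover is on the chamber with both clips latched (it held against a 17 N upward tug) and released; I then pressed the start key at about 15 N for over 0.3 s, touched no other key, and handed the job in at about 15 s, though no signal confirmed that the key registered.

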